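Close the specimen jar and file it in the tray

ROBOT

A 6-joint arm with a two-finger parallel gripper is mounted at the origin on a cart in front of the work surface, level with it; the furniture and walls round the work are solid. World frame = base frame: x ahead of the robot, y to its left, z up, the work surface at z = 0. Lengths are in mm, angles in rad, forces in N, time in s.
With the tool pointing down it reaches from about 300 to 775 mm from the base axis. Payload 14.6 kg.
Tool frame: the origin (TCP) lies between the finger pads; the fingertips stand manip.tip_reach ahead of it and the grasp point (between the pads) lies 5 mm behind it (manip.tip_reach is the distance from the TCP to the fingertips, in mm); z points along the fingers, y is the line along which they close (so a half turn about z gives the same grasp; the last joint's range is limited). The gripper opens to 94 mm and grips with 3 to 60 N. Pads are 16 mm wide; open, the fingers measure 119 mm over their backs; the gripper's body (75 mm by 177 mm) begins 78 mm behind the grasp point.
Start: joints at [1.251, 0.3, 1.521, -0, 1.321, -0.067], TCP at [137.562, 532.509, 219.446] pointing down, gripper open.
Joint ranges: [-3.03, 3.03], [-0.79, 2.21], [0.23, 2.52], [-1.04, 4.18], [0, 3.07], [-2.55, 2.55]. Speed limits (rad/s): [2.22, 2.22, 2.57, 3.14, 3.14, 3.14].

INTERFACE

Orientations are given as [roll, pitch, yaw] about the fixed x, y, z axes, in that order (R = Rz(yaw) Ry(pitch) Rx(roll)).
In Python, from cell import manip gives the robot as it stands. The module is installed in compiled form; this text tells all that it offers.
- The arm moves only by the shell command python3 -m creep 'ROWS' [FORCE]. ROWS is JSON, a list of rows, each a list of 3 entries, a list of its own where there are three numbers: the opening, from -1 (shut) to 1 (fully open), then the shift along the tool's x, y, z in cm, then the turn about the tool's z in units of 5 degrees (1.0 is 5 degrees). In form: [[grip, [tx, ty, tz], roll], ...]. A call has 1 to 12 rows; each row is the pose to reach, as a shift and turn from the pose commanded when the call began, along the tool's axes at that moment; what a row does not reach only later rows make up. A row lasts 1/10 s, in which the tool goes at most 50 mm and 8.59 degrees, less where a joint would pass 70% of its speed; a pose out of reach is approached as far as the arm can. A call with a gripper value outside its range is refused whole. The fingers move at their own pace and stop on an object; FORCE is the grip in N (left out, the last holds). Time passes only in rows, so rows that repeat a pose let the fingers close. It gives the time, the measured TCP pose, the force, the opening and the grip force at its end, in the units of the state.
- manip.read_state(): the state, without advancing time (a new reading comes with each control period).
- manip.camera(name): name is "scene" or "top"; returns the picture (480x640x3 uint8, red, green, blue); there is no depth.
- manip.camera_params(name): a dict with "fovy" (degrees; the focal length in pixels is half the picture's height over the tangent of half this angle, whatever the lens; pixels are square), "cx", "cy" (the principal point, pixels), "origin" and "attitude" of the camera in the world. Camera axes: x right, y down, z forward; pixel columns grow to the right and rows downward; lengths in mm; the calibration is good to about 2 mm. A picture is of the moment at which its call begins. camera_params takes no time and is no camera call.
- manip.sign_off(): hands the job in; it is judged then, once.
The state is a dict: "clock": time; "joints": joint angles; "qd": joint speeds; "effort": joint torques, N m; "eef_pos": TCP position; "eef_rot": TCP orientation; "wrist_force": force on the tool from outside, world axes, zero at the start; "moment": the same for the moment, N m; "finger_gap": finger opening in mm; "finger_force": force on a finger pad.
Only numpy, scipy, OpenCV 4.12 (cv2) and the standard library are available. Lean on these libraries where they do the work, as an engineer would, in place of code of your own. Each camera call takes 0.05 s, during which the arm holds its last target. There are 200 camera calls.

TASK

Take the black screw lid from its sloping rest and set it level on the neck of the open square jar so that its lugs rest on top of the threads; turn it back (counter-clockwise from above) until it drops into the thread starts, then screw it clockwise until it stops. Then lift the closed jar out of its wooden holder by the lid and set it down gently, upright, in the empty bay of the tray, lid still tight. Leave the other things alone and do not tip the jar over.

Things in the scene. Friction and masses are not known exactly. Their poses are not given: they have to be found in the camera images.
- lid: Round black screw lid, 82 mm across its ribbed skirt, with a straight grip bar across the top; 0.12 kg. Origin: centre of the skirt's lower rim; z: its axis, out through the top; y: along the bar. Top face at z = 31.5 mm. At the start it lies on the rack's slope, its axis 33 deg from vertical towards the rack's -x, the bar level and across the slope, so the tool must be tilted to grip it squarely.
- lid_grip (a point): On the lid's axis, 52 mm above its lower rim, in the grip bar: the bar is 16 mm thick (lid x), 68 mm long (lid y) and stands from 31.5 to 58 mm above the rim. Axes as the lid's.
- lid_lug (a point): Middle of one of the lid's three inner lugs, on the lid's +x side, 3.6 mm above its lower rim. The lugs are 120 deg apart, 8.5 mm wide (14 deg), 4 mm thick, and reach in to radius 31.5 mm; the lid is open from below, 38 mm in radius, 27.5 mm deep.
- jar: Open clear glass jar with pebbles inside, square body 84 x 84 x 66 mm, threaded round aluminium neck; 0.35 kg. Origin: centre of its foot; z up, x and y square to its sides. It stands in the holder, which keeps it from turning (about 3 deg of play).
- jar_mouth (a point): Centre of the jar's mouth, 108 mm above its foot. The neck has radius 30 mm, bevelled over the last 5 mm to 25.5 mm. Its three-start thread (radius 36 mm) has level tops 100 mm above the foot and falls 0.1 mm a degree (36 mm a turn), clockwise. Play between lid and neck: 1.5 mm sideways, 2 mm up and down.
- jar_start (a point): One of the three thread starts (gaps between the threads), 120 deg apart, on the jar's +x side, 91 mm above its foot. Let R = lid yaw minus jar yaw (counter-clockwise positive, repeats each 120 deg). The lid drops into the starts only at R = 0 (within 5 deg), to rim height about 91 mm over the jar's foot.
- jar_stop (a point): One of three stop posts on the neck, 15.5 deg counter-clockwise of the start, 4 mm higher than the thread tops. At R = -19 to -93 deg the lugs rest on the tops (rim at about 99 mm); the posts block it there from going on clockwise, and past R = +5 counter-clockwise. From R = 0 screw clockwise to the end at R = -94 deg: rim at about 81.7 mm.
- holder: Fixed wooden socket that holds the jar's foot: 124 x 124 x 26 mm, inside 90 x 90 mm, floor at z = 6 mm. Origin: centre of its underside. Lift the jar straight up at least 25 mm to clear it.
- rack: Fixed light wooden lid rest, about 125 x 110 x 95 mm, with a face that slopes 33 deg down towards its front (its -x, which looks to the robot's right, towards the jar) and a 11 mm lip at the lower edge. Origin: centre of its underside.
- tray: Fixed dark wooden tray, 136 x 262 x 26 mm (x, y, z), 6 mm walls and floor, one wall across the middle makes two bays. Origin: centre of its underside. The bay on its +y side (nearer the holder) is empty, the other holds two dropper bottles.
- bay (a point): Centre of the floor of the tray's empty bay, 6 mm above the table; the bay is 124 x 122 mm inside.
- bottle_a: Brown dropper bottle with a black teat, 33 mm across, 102 mm high, standing in the other bay of the tray; origin at its foot. Leave alone.
- bottle_b: A second such dropper bottle in the other bay; origin at its foot. Leave alone.
- eraser: Blue and white eraser, 21 x 45 x 13 mm, lying near the front edge between rack and holder; origin under its middle. Leave alone.
- pencil: Green pencil, 123 mm long, lying behind the holder; origin under its middle. Leave alone.

How it is judged (in metres and radians):
On the way, in this order (a step that is already met when the one before it is completed fails the run):
1. the lid is taken off its sloping rest (distance of lid from where it was at the start of the episode above 0.05 m and contact force between lid and rack below 0.05 N), for 0.1 s.
2. the lid rests level on top of the jar's threads, not yet dropped in (angle between the z axis of lid and the z axis of jar, either way round below 0.12 rad and horizontal distance between lid and jar below 0.006 m and contact force between lid and jar above 0.2 N and z of lid in the frame of jar between 0.0955 and 0.1055 m), for 0.15 s.
3. turned back, the lid has dropped into the thread starts (angle between the z axis of lid and the z axis of jar, either way round below 0.12 rad and horizontal distance between lid and jar below 0.006 m and z of lid in the frame of jar below 0.0935 m), for 0.1 s.
4. the lid is screwed down to the stop (z of lid in the frame of jar below 0.0835 m and angle between the z axis of lid and the z axis of jar, either way round below 0.08 rad), for 0.1 s.
5. the closed jar is lifted clear of the holder, hanging on its lid (contact force between jar and holder below 0.05 N and height (world z) of jar above 0.034 m and contact force between the fingers and lid above 1 N), for 0.2 s.
At the end, for the whole second after the job is handed in: The jar is at rest and released in the tray's empty bay: upright within 3 deg, centre within 30 mm of the bay's, foot under 3 mm above its floor; the lid is level on it (within 4.5 deg) and screwed home, its rim at most 83.5 mm above the jar's foot (18 deg from the stop) (all of step 4 and horizontal distance between jar and bay below 0.03 m and height (world z) of jar below 0.009 m and angle between jar's own z axis and vertical below 0.06 rad and linear speed of each of jar, lid below 0.02 m/s); the robot touches nothing.
It fails at once if the jar is tipped more than 30 deg (angle between jar's own z axis and vertical above 0.52 rad).
It fails at once if the jar is banged into the tray (over 40 N) (contact force between jar and tray above 40 N).
It fails at once if a bottle in the tray is shifted over 30 mm or toppled (distance of any of bottle_a, bottle_b from where it was at the start of the episode above 0.03 m or angle between any of bottle_a, bottle_b's own z axis and vertical above 0.4 rad).
It fails at once if the eraser or the pencil is pushed over 30 mm (distance of any of eraser, pencil from where it was at the start of the episode above 0.03 m).
It also fails if it takes over 51 s, if anything falls off the work surface, if the arm or the gripper's body presses on something with over 40 N, if the wrist force passes 120 N, or if a joint passes its speed limit or range.

## Working session

There is one attempt and no reset: what is moved stays moved. The work goes in short steps, Python scripts to look and compute and a shell command to move; the robot and the scene stay as the last step left them, time stands still between calls to the robot, and variables do not carry over. Pictures are saved under pics/ and viewed, at most 10 in all, crops included, and the job is handed in when it is done.

```bash
mkdir -p pics; python3 - <<'E'
from cell import manip
import cv2
for n in("scene","top"):
    cv2.imwrite(f"pics/{n}0.png",manip.camera(n)[:,:,::-1]); print(manip.camera_params(n))
print(manip.read_state(),manip.tip_reach)
E
```

```text
{'fovy': 57.40453021550813, 'cx': 320.3727335561111, 'cy': 242.31672722491936, 'origin': array([ 63.8910055 , 266.1571538 , 844.43852511]), 'attitude': array([-2.49056468, -0.00421934, -2.25032492])}
{'fovy': 53.27891579479606, 'cx': 315.51543172606176, 'cy': 241.93689744256244, 'origin': array([ 420.839546  , -126.18491015, 1032.66825295]), 'attitude': array([-3.05874782e+00,  2.43322144e-03, -1.56523246e+00])}
{'clock': 0.1, 'joints': array([ 1.25145711e+00,  3.00411591e-01,  1.52148394e+00, -2.88118583e-05,
        1.32071227e+00, -6.65979964e-02]), 'qd': array([-0.00028302, -0.00068031, -0.0026647 ,  0.00010457, -0.00279294,
        0.00023715]), 'effort': array([ 1.03213697e-03, -5.32659960e+01, -3.53285587e+01,  7.08943186e-02,
        2.35424400e-02, -5.58960767e-05]), 'eef_pos': array([137.47481102, 532.32382917, 218.96006094]), 'eef_rot': array([-3.14057790e+00, -3.97106289e-05,  2.88885856e+00]), 'wrist_force': array([ 0.37692094,  0.41228086, -0.89905187]), 'moment': array([0.0288125 , 0.04316283, 0.04625241]), 'finger_force': 0.0, 'finger_gap': 94.26702371494127} 14.0
```

View pics/scene0.png

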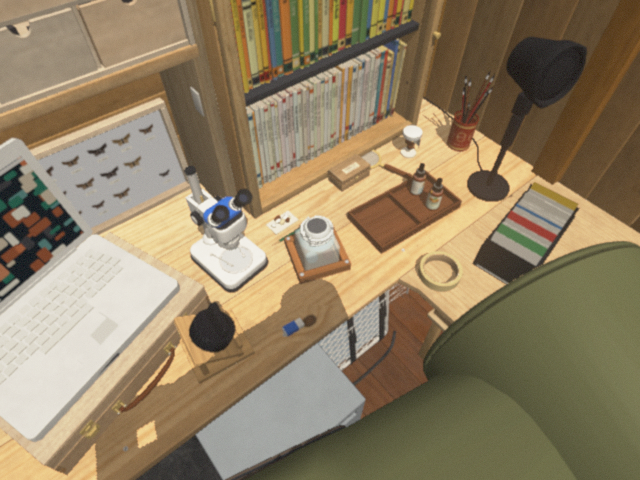

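View pics/top0.png

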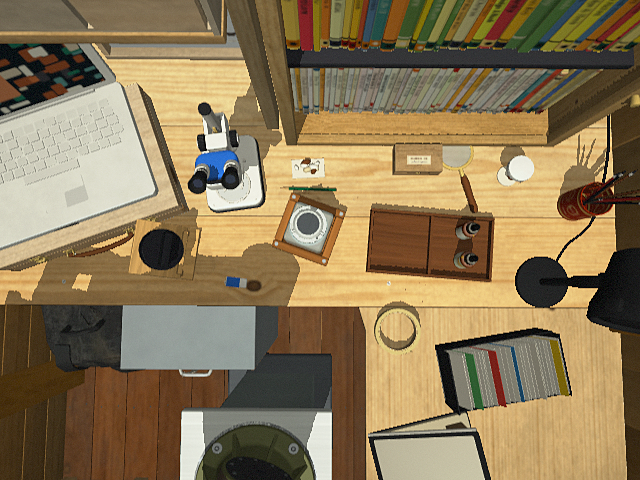

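The scene view has the lid at about (212,328), the jar mouth at (316,225) and the empty bay at about (385,222). The top view has the lid at (161,249), the jar at (307,226) and the empty bay at (399,240). I'll enlarge these to get exact pixels.

```bash
cat > h.py <<'E'
import numpy as np, cv2
from cell import manip
from scipy.spatial.transform import Rotation as Ro
def ray(n,p):
    c=manip.camera_params(n); f=240/np.tan(np.radians(c["fovy"])/2)
    d=Ro.from_euler("xyz",c["attitude"]).as_matrix()@[(p[0]-c["cx"])/f,(p[1]-c["cy"])/f,1]
    return c["origin"],d/np.linalg.norm(d)
def plane(n,p,z):
    o,d=ray(n,p); return o+d*(z-o[2])/d[2]
def proj(n,X):
    c=manip.camera_params(n); f=240/np.tan(np.radians(c["fovy"])/2)
    v=Ro.from_euler("xyz",c["attitude"]).as_matrix().T@(np.array(X)-c["origin"])
    return np.array([c["cx"]+f*v[0]/v[2],c["cy"]+f*v[1]/v[2]])
def tri(ps,pt):
    o1,d1=ray("scene",ps);o2,d2=ray("top",pt)
    s,t=np.linalg.lstsq(np.c_[d1,-d2],o2-o1,rcond=None)[0]
    a,b=o1+s*d1,o2+t*d2
    return (a+b)/2,np.linalg.norm(a-b)
E
python3 - <<'E'
import cv2,numpy as np
s=cv2.imread("pics/scene0.png");t=cv2.imread("pics/top0.png")
def crop(i,x,y,w,h,k): 
    return cv2.resize(i[y:y+h,x:x+w],None,fx=k,fy=k,interpolation=cv2.INTER_CUBIC)
a=np.hstack([crop(t,120,210,100,75,4),crop(t,262,185,100,75,4)])
b=np.hstack([crop(s,165,295,100,75,4),crop(s,270,205,100,75,4)])
cv2.imwrite("pics/c1.png",np.vstack([a,b]))
E
```

```text
(no output)
```

View pics/c1.png

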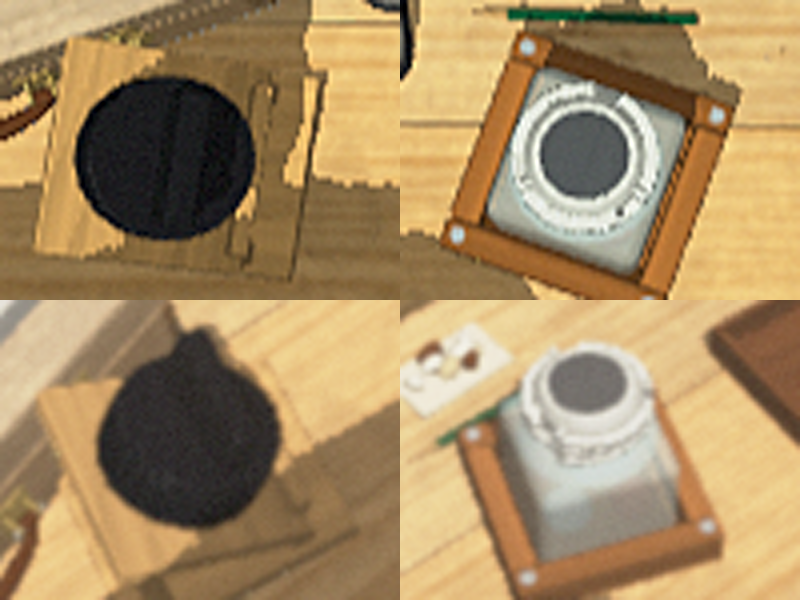

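The close-up shows the lid's bar running nearly vertically in the top view, in line with the rack edges. The jar neck ring shows a gap at about crop (608,100). I'll stretch the contrast on the lid and the neck ring.

```bash
python3 - <<'E'
import cv2,numpy as np
from h import *
s=cv2.imread("pics/scene0.png");t=cv2.imread("pics/top0.png")
def crop(i,x,y,w,h,k,lo,hi): 
    c=np.clip((i[y:y+h,x:x+w].astype(float)-lo)/(hi-lo),0,1)**.8*255
    return cv2.resize(c.astype(np.uint8),None,fx=k,fy=k,interpolation=cv2.INTER_CUBIC)
a=np.hstack([crop(t,135,224,50,50,8,5,60),crop(t,283,202,50,50,8,60,255)])
b=np.hstack([crop(s,185,297,56,28*1,50/7*1,5,60)[:200,:400],crop(s,290,210,56,28,50/7,60,255)[:200,:400]])
cv2.imwrite("pics/c2.png",np.vstack([a,b]))
T=lambda u,v,x,y:(x+u/4-.5+.125,y+v/4-.5+.125)
# holder screws (top z=26), top view
S=np.array([plane("top",T(u-400,v,262,185),26)[:2] for u,v in((530,45),(718,115),(648,297),(457,235))])
print(S.round(1),S.mean(0),[np.degrees(np.arctan2(*(S[(i+1)%4]-S[i])[::-1])).round(1) for i in range(4)],[np.linalg.norm(S[(i+1)%4]-S[i]).round(1) for i in range(4)])
print("mouth",plane("top",T(583-400,155,262,185),114),tri((270+188/4-.4,205+82/4-.4),T(183,155,262,185)))
for z,p in ((95,((70,38),(37,248))),(20,((323,72),(293,278)))):
    P=[plane("top",T(*q,120,210),z) for q in p]; d=P[1]-P[0]; print("rack",z,P[0].round(),P[1].round(),np.degrees(np.arctan2(d[1],d[0])),np.linalg.norm(d))
# tray
for n,c in(("tray",((370,205),(493,215),(490,281),(366,272))),):
    print([plane("top",q,26)[:2].round(0) for q in c])
for n in("scene","top"):
    i=cv2.imread(f"pics/{n}0.png").max(2)<62; x0,y0=(170,290) if n=="scene" else (125,215)
    k,l,st,ce=cv2.connectedComponentsWithStats(i[y0:y0+80,x0:x0+80].astype(np.uint8)); j=1+st[1:,4].argmax(); print(n,st[j][:2]+[x0,y0],st[j],ce[j]+[x0,y0])
E
```

```text
[[ 602.5  -77.2]
 [ 565.5 -177.3]
 [ 468.7 -140.5]
 [ 500.9  -39.6]] [ 534.42570982 -108.64903757] [np.float64(-110.3), np.float64(159.2), np.float64(72.3), np.float64(-20.3)] [np.float64(106.7), np.float64(103.5), np.float64(105.9), np.float64(108.4)]
mouth [ 533.02693987 -107.58934778  114.        ] (array([ 532.99228798, -107.20450142,  118.26645369]), np.float64(1.3474538181664726))
rack 95 [542. 229.  95.] [438. 242.  95.] 173.17966427312157 104.38223143183951
rack 20 [534. 122.  20.] [425. 135.  20.] 173.1974292697871 110.23809962902538
[array([ 584., -239.]), array([ 564., -499.]), array([ 424., -489.]), array([ 442., -230.])]
scene [190 303] [  20   13   44   49 1477] [211.66824645 329.14218009]
top [139 229] [  14   14   45   41 1447] [160.87284036 249.07118176]
```

View pics/c2.png

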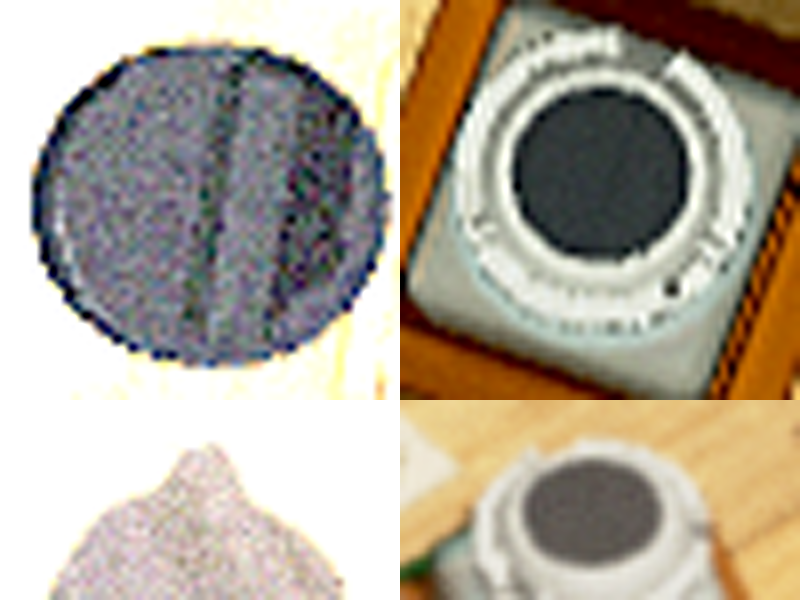

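The top view shows the bar's lit top face centred at about crop (256,195) and the neck's dark gap centred at about (650,48). That gap points to yaw ≈ -20°, which agrees with the holder's sides. In the scene view the far end of the bar is at crop (210,447). Next I'll triangulate the lid and fix the bay.

```bash
python3 - <<'E'
from h import *
far,e=tri((185+210*.14-.4,297+47*.14-.4),(135+270/8-.4,224+58/8-.4))
print("far end top",far,e)
a=np.radians(83.2); rx=np.array([np.cos(a),np.sin(a),0]); by=np.array([-np.sin(a),np.cos(a),0])
ax=-np.sin(np.radians(33))*rx+np.array([0,0,np.cos(np.radians(33))]); lx=np.cross(by,ax)
# centre of bar top: top view ray at several heights
o,d=ray("top",(135+256/8-.4,224+195/8-.4))
c1=far+34*by; print("c from far",c1)
for z in(120,130,140,150): print(z,(o+d*(z-o[2])/d[2]).round(1))
for c in (c1,):
  L=c-58*ax; print("lid origin",L,"grip",L+52*ax,"rim low z",(L-41*lx)[2],(L+41*lx)[2])
  th=np.linspace(0,6.28,200)
  for n in("scene","top"):
    P=np.array([proj(n,L+41*(np.cos(t)*lx+np.sin(t)*by)+h*ax) for t in th for h in(0,29)])
    print(n,P.min(0).round(1),P.max(0).round(1))
E
```

```text
far end top [516.51804271 162.18804961 103.59692208] 4.900831737012241
c from far [482.75721543 166.21378453 103.59692208]
120 [483.5 161.4 120. ]
130 [482.8 158.2 130. ]
140 [482.1 155.1 140. ]
150 [481.4 151.9 150. ]
lid origin [486.49748597 197.58063555  54.95402914] grip [483.14413997 169.45863119  98.56489867] rim low z 32.62382870483369 77.28422957606591
scene [188.6 309.9] [235.1 353.4]
top [138.1 228.3] [183.1 269.3]
```

```bash
python3 -m creep '[[1,[0,0,-5],0],[1,[-4,-2.5,-6],1.6],[1,[-8,-5,-6],3.2],[1,[-12,-7.5,-6],4.8],[1,[-16,-10,-6],6.4],[1,[-20,-12.5,-6],8],[1,[-24,-15,-6],9.6],[1,[-28,-17.5,-6],11.2],[1,[-32,-20,-6],12.8],[1,[-36,-22.5,-6],14.4],[1,[-40,-25,-6],16],[1,[-42.55,-26.57,-6],16.46]]'; python3 -m creep '[[1,[0,0,0],0],[1,[0,0,0],0]]'; python3 -c "
from h import *
cv2.imwrite('pics/s1.png',cv2.resize(manip.camera('top')[130:330,80:347,::-1],(800,600)));s=manip.read_state();print(s['eef_pos'],np.degrees(s['eef_rot']),s['clock'],s['wrist_force'])"
```

```text
clock: 1.3
eef_pos: [484.5, 166.4, 279.1]
eef_rot: [-3.141, 0.0, 1.445]
wrist_force: [0.2, 0.3, -0.5]
finger_gap: 94.4
finger_force: 0.0
clock: 1.5
eef_pos: [483.0, 168.6, 279.0]
eef_rot: [-3.141, 0.0, 1.452]
wrist_force: [-1.3, 1.1, 0.3]
finger_gap: 94.0
finger_force: 0.0
[482.65991854 169.18306822 279.20325565] [-1.79960901e+02  2.14166698e-03  8.32538893e+01] 1.55 [-0.33733428  0.50391848 -0.03995192]
```

View pics/s1.png

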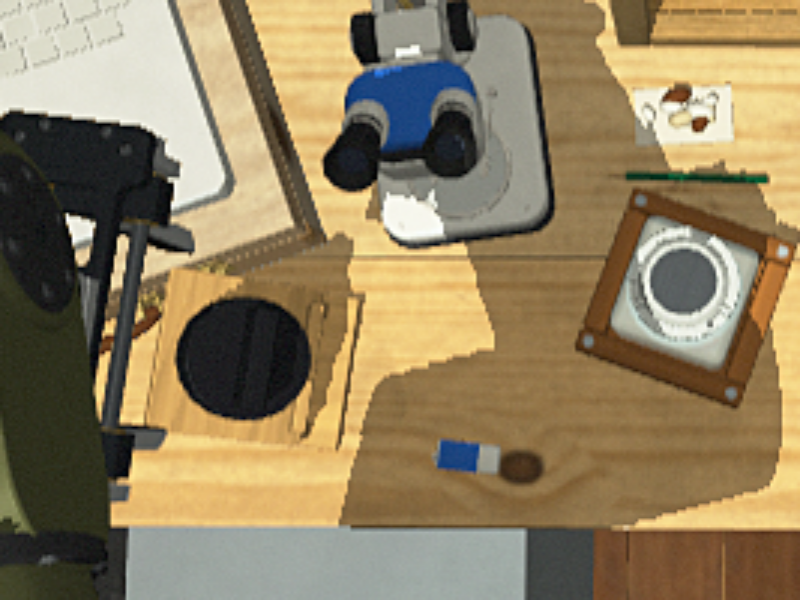

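The gripper now hangs above the lid's bar, fingers at about (160,238) and (140,440), closing along the bar. The rack and lid at (245,357) haven't moved. I'll descend.

```bash
python3 -m creep '[[1,[0,0,4],0],[1,[0,0,8],0],[1,[0,0,12],0],[1,[0,0,15],0],[1,[0,0,16.5],0],[1,[0,0,17.5],0],[1,[0,0,18.1],0],[1,[0,0,18.1],0]]'; python3 -m creep '[[0.6,[0,0,0],0],[0.4,[0,0,0],0],[0.3,[0,0,0],0],[0.2,[0,0,0],0],[0.1,[0,0,0],0],[0.1,[0,0,0],0]]' 10
```

```text
clock: 2.35
eef_pos: [482.9, 169.2, 98.4]
eef_rot: [-3.141, 0.0, 1.453]
wrist_force: [0.2, 0.3, -0.3]
finger_gap: 94.1
finger_force: 0.0
clock: 2.95
eef_pos: [483.2, 168.9, 98.8]
eef_rot: [3.141, -0.0, 1.452]
wrist_force: [-2.5, -0.7, 5.5]
finger_gap: 67.8
finger_force: 10.0
```

```bash
python3 -m creep '[[-0.2,[0,0,-1],0],[-0.2,[0,0,-3],0],[-0.2,[0,0,-6],0],[-0.2,[0,0,-9],0],[-0.2,[0,0,-11],0],[-0.2,[0,0,-11],0],[-0.2,[0,0,-11],0]]' 12; python3 -c "
from h import *
a=manip.camera('scene')[:,:,::-1];b=manip.camera('top')[:,:,::-1]
cv2.imwrite('pics/s2.png',np.hstack([cv2.resize(a[220:420,120:320],(400,400)),cv2.resize(b[160:310,60:210],(400,400))]))"
```

```text
clock: 3.65
eef_pos: [482.8, 168.8, 207.9]
eef_rot: [-3.141, 0.0, 1.452]
wrist_force: [-0.2, -1.0, -2.1]
finger_gap: 67.8
finger_force: 12.0
```

View pics/s2.png

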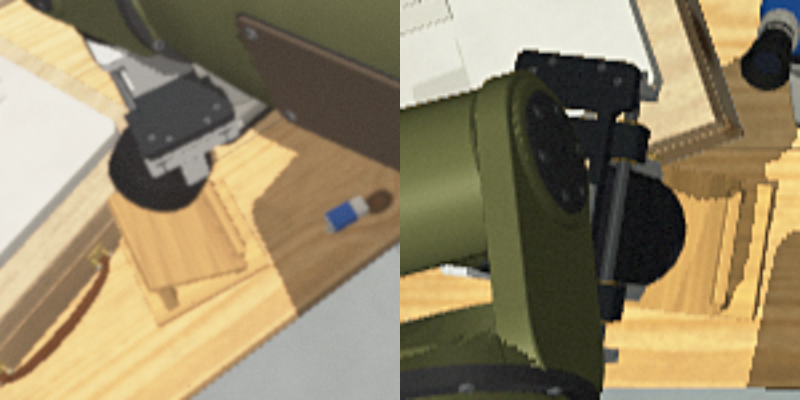

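Scene view (left): the lid hangs in the gripper at about (160,170). Top view (right): its right edge is at about (685,222). I'll compare that with the level and tilted predictions, and check the clear table spots.

```bash
python3 - <<'E'
from h import *
a=np.radians(83.2); rx=np.array([np.cos(a),np.sin(a),0]); by=np.array([-np.sin(a),np.cos(a),0])
g=np.array([482.8,168.8,211.]);th=np.linspace(0,6.28,200)
for t in(0,10,20,33):
    r=np.radians(t);ax=-np.sin(r)*rx+np.array([0,0,np.cos(r)]);lx=np.cross(by,ax);L=g-52*ax
    o=[]
    for n in("scene","top"):
        P=np.array([proj(n,L+41*(np.cos(u)*lx+np.sin(u)*by)+h*ax) for u in th for h in(0,31)]);o+=[P.min(0).round(1),P.max(0).round(1)]
    print(t,*o)
im=manip.camera("scene").max(2);print("scene bottom rows",[(y,np.where(im[y,165:230]<55)[0][[0,-1]]+165) for y in range(290,328,3) if (im[y,165:230]<55).any()])
im=manip.camera("top").max(2);print("top",[(y,np.where(im[y,140:190]<50)[0][[0,-1]]+140) for y in range(222,272,4) if (im[y,140:190]<50).any()])
for p in((235,248),(235,276),(235,210),(201,230),(215,190),(307,226)):print(p,plane("top",p,0).round())
E
```

```text
0 [185.6 273.6] [236.5 323.5] [126.8 222.5] [178.2 269.2]
10 [182.9 275.5] [232.2 324.8] [123.4 222.2] [174.1 268.6]
20 [179.1 277.1] [229.9 325.6] [120.7 221.8] [170.  268.3]Traceback (most recent call last):
  File "<stdin>", line 8, in <module>
  File "h.py", line 11, in proj
    c=manip.camera_params(n); f=240/np.tan(np.radians(c["fovy"])/2)
ValueError: time passes only in moves, steps and waits
```

```bash
sed -i 's/^def ray/from functools import lru_cache\nclass M:\n    camera=staticmethod(manip.camera); read_state=staticmethod(manip.read_state)\n    camera_params=staticmethod(lru_cache(None)(manip.camera_params))\nmanip=M\ndef ray/' h.py; python3 - <<'E'
from h import *
a=np.radians(83.2); rx=np.array([np.cos(a),np.sin(a),0]); by=np.array([-np.sin(a),np.cos(a),0])
g=np.array([482.8,168.8,211.]);th=np.linspace(0,6.28,200)
for t in(20,33):
    r=np.radians(t);ax=-np.sin(r)*rx+np.array([0,0,np.cos(r)]);lx=np.cross(by,ax);L=g-52*ax
    o=[]
    for n in("scene","top"):
        P=np.array([proj(n,L+41*(np.cos(u)*lx+np.sin(u)*by)+h*ax) for u in th for h in(0,31)]);o+=[P.min(0).round(1),P.max(0).round(1)]
    print(t,*o)
for p in((235,248),(226,276),(235,210),(201,230),(215,190),(307,226)):print(p,plane("top",p,0).round())
E
```

```text
20 [179.1 277.1] [229.9 325.6] [120.7 221.8] [170.  268.3]
33 [173.5 278.3] [226.2 326.3] [114.8 221.3] [166.4 267.9]
(235, 248) [492.  51.   0.]
(226, 276) [432.  69.   0.]
(235, 210) [575.  53.   0.]
(201, 230) [531. 126.   0.]
(215, 190) [619.  97.   0.]
(307, 226) [ 541. -105.    0.]
```

The edges match a lid still tilted at 33°. I'll level it by dragging its low edge on the clear table between the rack and the holder.

```bash
python3 -m creep '[[-0.2,[-1,-2,0],1.7],[-0.2,[-3,-3,0],3.4],[-0.2,[-5,-3,0],5.1],[-0.2,[-7.5,-2,0],6.8],[-0.2,[-10,-1,1],8.5],[-0.2,[-12,0,3],10.2],[-0.2,[-13.93,0.37,5],11.9],[-0.2,[-13.93,0.37,8],13.6],[-0.2,[-13.93,0.37,11],15.4],[-0.2,[-13.93,0.37,13],15.4],[-0.2,[-13.93,0.37,13.3],15.4],[-0.2,[-13.93,0.37,13.3],15.4]]'; python3 -m creep '[[-0.2,[0,0,0.4],0],[-0.2,[0,0,0.8],0],[-0.2,[0,0,0.8],0]]' 6
```

```text
clock: 4.95
eef_pos: [469.9, 30.1, 75.0]
eef_rot: [-3.141, 0.002, 0.109]
wrist_force: [0.9, -0.5, -0.7]
finger_gap: 67.7
finger_force: 12.0
clock: 5.25
eef_pos: [470.3, 30.1, 67.5]
eef_rot: [3.142, -0.0, 0.109]
wrist_force: [0.6, 0.2, -0.9]
finger_gap: 68.1
finger_force: 6.0
```

```bash
python3 -m creep '[[-0.2,[0,0,0.45],0],[-0.2,[0.6,0,0.65],0],[-0.2,[1.2,0,0.8],0],[-0.2,[1.8,0,1.0],0],[-0.2,[2.3,0,1.2],0],[-0.2,[2.8,0,1.4],0],[-0.2,[3.3,0,1.6],0],[-0.2,[3.8,0,1.75],0],[-0.2,[4.0,0,1.8],0],[-0.2,[4.0,0,1.8],0]]'; python3 -c "
from h import *
a=manip.camera('scene')[:,:,::-1];b=manip.camera('top')[:,:,::-1]
cv2.imwrite('pics/s3.png',np.hstack([cv2.resize(a[190:340,200:350],(400,400)),cv2.resize(b[180:330,160:310],(400,400))]))"
```

```text
clock: 6.25
eef_pos: [510.3, 34.4, 49.3]
eef_rot: [-3.142, -0.0, 0.109]
wrist_force: [-0.2, -0.1, -0.9]
finger_gap: 68.0
finger_force: 6.0
```

View pics/s3.png

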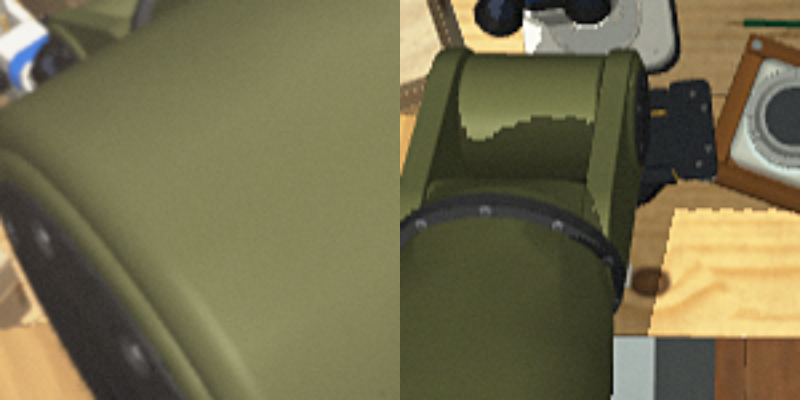

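The arm blocks both views here, so I'll go by force and press down in small steps.

```bash
for i in 1 2 3 4; do python3 -m creep '[[-0.2,[0,0,0.1],0],[-0.2,[0,0,0.15],0]]' | egrep 'eef_pos|wrist|gap' ; done
```

```text
eef_pos: [510.6, 34.4, 48.5]
wrist_force: [2.5, 0.8, 4.0]
finger_gap: 67.8
eef_pos: [510.7, 34.4, 47.2]
wrist_force: [0.9, 0.9, 10.1]
finger_gap: 67.8
eef_pos: [510.7, 34.4, 45.7]
wrist_force: [-2.1, -0.1, 15.8]
finger_gap: 67.8
eef_pos: [510.8, 34.4, 45.6]
wrist_force: [-11.2, -0.4, 34.8]
finger_gap: 68.2
```

Resistance turned solid at TCP z = 45.6, with the fingertips at 31.6. That matches the height of a level lid's top face, so the lid is flush on the table. I'll regrip and lift.

```bash
python3 -m creep '[[0.6,[0,0,-0.3],0],[0.6,[0,0,-0.3],0],[0.6,[0,0,-0.5],0],[-0.2,[0,0,-0.5],0],[-0.2,[0,0,-0.5],0],[-0.2,[0,0,-0.5],0],[-0.2,[0,0,-0.5],0]]' 30;  python3 -m creep '[[-0.2,[0,0,-2],0],[-0.2,[0,0,-5],0],[-0.2,[0,0,-9],0],[-0.2,[0,0,-13],0],[-0.2,[0,0,-16],0],[-0.2,[0,0,-18],0],[-0.2,[0,0,-19],0],[-0.2,[0,0,-19],0]]'
```

```text
clock: 7.85
eef_pos: [509.9, 34.4, 48.3]
eef_rot: [3.142, 0.0, 0.109]
wrist_force: [-1.3, -0.5, -0.7]
finger_gap: 67.6
finger_force: 30.0
clock: 8.65
eef_pos: [510.3, 34.4, 239.0]
eef_rot: [3.141, -0.001, 0.109]
wrist_force: [0.4, 0.6, -1.7]
finger_gap: 67.7
finger_force: 30.0
```

```bash
python3 -m creep '[[-0.2,[0,3,0],-1.6],[-0.2,[0.2,6,0],-3.2],[-0.2,[0.4,9,0],-4.8],[-0.2,[0.6,12,1],-6.4],[-0.2,[0.74,14.39,2],-8],[-0.2,[0.74,14.39,2.8],-9.76],[-0.2,[0.74,14.39,2.8],-9.76],[-0.2,[0.74,14.39,2.8],-9.76]]'; python3 -c "
from h import *
a=manip.camera('scene')[:,:,::-1];b=manip.camera('top')[:,:,::-1]
cv2.imwrite('pics/s4.png',np.hstack([cv2.resize(a[130:280,250:400],(400,400)),cv2.resize(b[150:300,230:380],(400,400))]))"
```

```text
clock: 9.45
eef_pos: [532.7, -107.5, 209.6]
eef_rot: [-3.14, 0.0, 0.956]
wrist_force: [-0.4, -0.1, -0.3]
finger_gap: 68.2
finger_force: 30.0
```

View pics/s4.png

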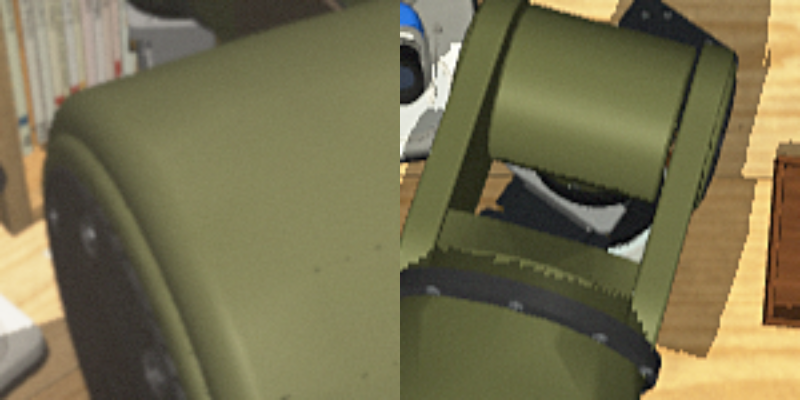

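The arm hides the lid and the jar, so I'll lower by force. First contact is expected near TCP z = 153.

```bash
python3 -m creep '[[-0.2,[0,0,2],0],[-0.2,[0,0,3.5],0],[-0.2,[0,0,4.5],0],[-0.2,[0,0,4.9],0],[-0.2,[0,0,4.9],0]]' | egrep 'eef_pos|wrist|moment'; for i in 1 2 3; do python3 -m creep '[[-0.2,[0,0,0.1],0],[-0.2,[0,0,0.2],0],[-0.2,[0,0,0.2],0]]' | egrep 'eef_pos|wrist' ; done
```

```text
eef_pos: [533.0, -107.7, 161.5]
wrist_force: [-0.4, -0.7, -0.9]
eef_pos: [533.1, -107.9, 159.7]
wrist_force: [-0.2, -1.4, -1.1]
eef_pos: [532.9, -107.9, 157.3]
wrist_force: [-0.1, -0.5, -1.6]
eef_pos: [533.1, -107.9, 155.4]
wrist_force: [0.8, -1.5, -0.9]
```

```bash
for i in 1 2 3 ; do python3 -m creep '[[-0.2,[0,0,0.1],0],[-0.2,[0,0,0.1],0]]' | egrep 'eef_pos|wrist' ; done
```

```text
eef_pos: [533.1, -108.0, 154.4]
wrist_force: [1.9, -1.1, -0.1]
eef_pos: [533.0, -108.0, 153.4]
wrist_force: [0.9, -2.8, -0.3]
eef_pos: [533.1, -108.0, 153.0]
wrist_force: [-0.7, -2.7, 4.8]
```

Contact came at TCP z = 153.0, exactly the height for the thread tops and not the posts. I'll settle it there, then turn back.

```bash
python3 -m creep '[[-0.2,[0,0,0.05],0],[-0.2,[0,0,0.05],0],[-0.2,[0,0,0.05],0]]' | egrep 'clock|eef|wrist'; python3 -m creep '[[-0.2,[0,0,0],-1],[-0.2,[0,0,0],-2],[-0.2,[0,0,0],-3],[-0.2,[0,0,0],-4],[-0.2,[0,0,0],-5],[-0.2,[0,0,0],-6],[-0.2,[0,0,0],-6],[-0.2,[0,0,0],-6]]'|egrep 'clock|eef|wrist'; python3 -c "
from cell import manip;print(manip.read_state()['moment'])"
```

```text
clock: 11.85
eef_pos: [533.2, -108.0, 152.9]
eef_rot: [3.141, -0.0, 0.96]
wrist_force: [-2.5, -1.2, 9.3]
clock: 12.65
eef_pos: [533.6, -108.1, 153.0]
eef_rot: [3.139, 0.001, 1.484]
wrist_force: [0.4, -2.1, 6.9]
[-0.62691108 -0.05750845  0.15827353]
```

```bash
for i in 1 2 3 4; do python3 -m creep '[[-0.2,[0,0,0.0],-0.5],[-0.2,[0,0,0.05],-0.8],[-0.2,[0,0,0.05],-0.8]]' | egrep 'eef|wrist' ; python3 -c "
from cell import manip;print(manip.read_state()['moment'][2])"; done
```

```text
eef_pos: [533.8, -108.1, 152.8]
eef_rot: [3.139, 0.001, 1.554]
wrist_force: [-0.8, -1.5, 10.9]
-0.059421413398175624
eef_pos: [534.0, -108.2, 152.9]
eef_rot: [3.138, 0.001, 1.624]
wrist_force: [0.7, -1.4, 14.3]
-0.04099186965389206
eef_pos: [534.0, -108.0, 152.7]
eef_rot: [3.138, 0.001, 1.694]
wrist_force: [-0.9, 1.2, 17.9]
-0.21096736996979776
eef_pos: [533.9, -108.1, 152.1]
eef_rot: [3.138, 0.002, 1.764]
wrist_force: [-1.4, -1.1, 17.7]
-0.21033715828737518
```

```bash
for i in 1 2 3 4; do python3 -m creep '[[-0.2,[0,0,0.0],-0.3],[-0.2,[0,0,0.0],-0.4],[-0.2,[0,0,0.0],-0.4]]' | egrep 'eef|wrist' ; python3 -c "
from cell import manip;print(manip.read_state()['moment'])"; done
```

```text
eef_pos: [533.0, -108.0, 149.9]
eef_rot: [3.141, 0.0, 1.798]
wrist_force: [1.5, -3.5, 0.5]
[-0.68821799 -0.19639903  0.05816106]
eef_pos: [532.9, -107.8, 149.7]
eef_rot: [-3.141, -0.0, 1.833]
wrist_force: [0.7, -1.3, -0.4]
[-0.49128044 -0.26561457 -0.00463783]
eef_pos: [533.0, -107.9, 149.9]
eef_rot: [-3.142, -0.0, 1.868]
wrist_force: [1.8, -1.4, -0.8]
[-0.58620041 -0.4652625  -0.2381313 ]
eef_pos: [533.4, -108.1, 150.1]
eef_rot: [3.14, 0.001, 1.903]
wrist_force: [3.5, -3.3, -2.3]
[-0.87545461 -1.00338224 -0.73340012]
```

It dropped at yaw ≈ 103°, where the force vanished, and it's now against the post. I'll ease back and lower it into the starts.

```bash
python3 -m creep '[[-0.2,[0,0,0.0],0.6],[-0.2,[0,0,0.1],1.0],[-0.2,[0,0,0.2],1],[-0.2,[0,0,0.3],1],[-0.2,[0,0,0.4],1],[-0.2,[0,0,0.45],1],[-0.2,[0,0,0.5],1],[-0.2,[0,0,0.5],1]]'; python3 -c "
from cell import manip;print(manip.read_state()['moment'])"
```

```text
clock: 15.85
eef_pos: [533.1, -108.1, 145.4]
eef_rot: [3.141, 0.001, 1.816]
wrist_force: [-1.1, -3.2, 5.1]
finger_gap: 68.0
finger_force: 30.0
[-0.97680226  0.00704693 -0.0248983 ]
```

```bash
python3 -m creep '[[-0.2,[0,0,0],0.5],[-0.2,[0,0,0.05],1.3],[-0.2,[0,0,0.1],2.2],[-0.2,[0,0,0.15],3.1],[-0.2,[0,0,0.2],4],[-0.2,[0,0,0.24],5],[-0.2,[0,0,0.29],6],[-0.2,[0,0,0.34],7],[-0.2,[0,0,0.39],8],[-0.2,[0,0,0.39],8]]' 45;  python3 -c "
from cell import manip;print(manip.read_state()['moment'])"
```

```text
clock: 16.85
eef_pos: [533.0, -107.8, 141.5]
eef_rot: [3.142, -0.0, 1.115]
wrist_force: [-2.4, -2.2, 5.4]
finger_gap: 68.0
finger_force: 45.0
[-0.77780489  0.44353425 -0.01258103]
```

```bash
python3 -m creep '[[-0.2,[0,0,0.05],1],[-0.2,[0,0,0.1],2],[-0.2,[0,0,0.15],3],[-0.2,[0,0,0.2],4],[-0.2,[0,0,0.25],5],[-0.2,[0,0,0.3],6],[-0.2,[0,0,0.35],7],[-0.2,[0,0,0.4],8],[-0.2,[0,0,0.42],8.5],[-0.2,[0,0,0.42],8.5]]';  python3 -c "
from cell import manip;print(manip.read_state()['moment'])"
```

```text
clock: 17.85
eef_pos: [533.0, -107.6, 137.3]
eef_rot: [-3.141, -0.0, 0.374]
wrist_force: [-1.5, -0.3, 7.2]
finger_gap: 67.5
finger_force: 45.0
[-0.422658    0.67917361 -0.05939682]
```

```bash
for i in 1 2 3 4 5; do python3 -m creep '[[-0.2,[0,0,0.02],0.4],[-0.2,[0,0,0.04],0.8],[-0.2,[0,0,0.04],0.8]]' | egrep 'eef|wrist' ; python3 -c "
from cell import manip;print(manip.read_state()['moment'])"; done
```

```text
eef_pos: [533.0, -107.6, 137.0]
eef_rot: [-3.141, -0.0, 0.305]
wrist_force: [-2.1, -0.3, 6.7]
[-0.31815709  0.53263328 -0.009354  ]
eef_pos: [533.0, -107.6, 136.6]
eef_rot: [-3.141, -0.0, 0.235]
wrist_force: [-2.3, 0.2, 7.7]
[-0.30690707  0.62876024 -0.01848252]
eef_pos: [532.9, -107.6, 136.2]
eef_rot: [-3.141, 0.0, 0.165]
wrist_force: [-2.5, -0.2, 7.8]
[-0.31961108  0.76238256  0.03010653]
eef_pos: [532.8, -107.6, 135.8]
eef_rot: [-3.141, 0.0, 0.096]
wrist_force: [-1.4, -0.5, 8.2]
[-0.30804185  0.89070165  0.11271794]
eef_pos: [532.7, -108.1, 135.6]
eef_rot: [3.141, 0.001, 0.027]
wrist_force: [-4.2, -4.9, 9.9]
[-0.99111309  1.23979243  1.04043001]
```

The stop was reached at yaw 1.5° with a torque of 1.04 N m, and the rim is about 81.3 mm above the jar's foot. I'll ease the torque slightly, grip harder and lift.

```bash
python3 -m creep '[[-0.2,[0,0,-0.1],-0.3],[-0.2,[0,0,-0.2],-0.3],[-0.2,[0,0,-0.4],-0.3],[-0.2,[0,0,-0.7],-0.3],[-0.2,[0,0,-1.2],-0.3],[-0.2,[0,0,-2],-0.3],[-0.2,[0,0,-3],-0.3],[-0.2,[0,0,-4],-0.3],[-0.2,[0,0,-5],-0.3],[-0.2,[0,0,-6],-0.3],[-0.2,[0,0,-6.5],-0.3],[-0.2,[0,0,-6.5],-0.3]]' 60; python3 -c "
from cell import manip;print(manip.read_state()['moment'])"
```

```text
clock: 20.55
eef_pos: [533.3, -107.9, 200.7]
eef_rot: [3.141, -0.001, 0.053]
wrist_force: [-0.1, 0.1, -4.3]
finger_gap: 67.6
finger_force: 60.0
[-0.03166358  0.17581376 -0.02827931]
```

```bash
python3 -m creep '[[-0.2,[0,0.5,-0.5],0],[-0.2,[-0.3,2,-1],-0.4],[-0.2,[-0.7,4,-1],-0.8],[-0.2,[-1.1,6,-1],-1.2],[-0.2,[-1.5,8.3,-1],-1.6],[-0.2,[-1.9,10.6,-1],-2],[-0.2,[-2.3,12.9,-1],-2.4],[-0.2,[-2.7,15.2,-1],-2.8],[-0.2,[-3.1,17,-1],-3.2],[-0.2,[-3.4,18.4,-1],-3.6],[-0.2,[-3.5,18.9,-1],-3.6],[-0.2,[-3.5,19.04,-1],-3.6]]'; python3 -c "
from h import *
a=manip.camera('scene')[:,:,::-1];b=manip.camera('top')[:,:,::-1]
cv2.imwrite('pics/s5.png',np.hstack([cv2.resize(a[120:300,300:480],(400,400)),cv2.resize(b[150:330,330:510],(400,400))]))"
```

```text
clock: 21.75
eef_pos: [507.8, -300.2, 209.6]
eef_rot: [-3.141, 0.0, 0.365]
wrist_force: [1.1, 0.1, -4.6]
finger_gap: 67.5
finger_force: 60.0
```

View pics/s5.png

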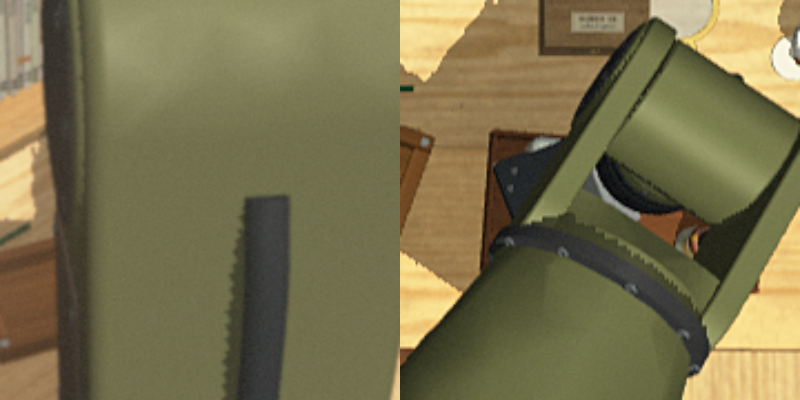

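The gripper hangs over the empty bay in the top view, with the near tray wall at about (490,130) and a bottle at about (690,235) clear of it. I'll lower slowly.

```bash
python3 -m creep '[[-0.2,[0,0,1],0],[-0.2,[0,0,2.5],0],[-0.2,[0,0,4],0],[-0.2,[0,0,5.2],0],[-0.2,[0,0,6],0],[-0.2,[0,0,6.5],0],[-0.2,[0,0,6.7],0],[-0.2,[0,0,6.8],0],[-0.2,[0,0,6.8],0]]' | egrep 'eef|wrist'; for i in 1 2 3; do python3 -m creep '[[-0.2,[0,0,0.1],0],[-0.2,[0,0,0.2],0],[-0.2,[0,0,0.2],0]]' | egrep 'eef|wrist';done
```

```text
eef_pos: [508.2, -299.9, 142.2]
eef_rot: [3.141, -0.0, 0.367]
wrist_force: [-0.3, 0.1, -4.6]
eef_pos: [508.1, -299.8, 139.8]
eef_rot: [3.142, -0.0, 0.367]
wrist_force: [-0.6, -0.8, -4.5]
eef_pos: [508.0, -299.8, 137.7]
eef_rot: [-3.141, 0.0, 0.367]
wrist_force: [-0.3, -0.0, -3.2]
eef_pos: [508.2, -299.9, 136.0]
eef_rot: [3.141, -0.0, 0.367]
wrist_force: [0.8, 0.0, -1.0]
```

```bash
python3 -m creep '[[-0.2,[0,0,0.05],0],[-0.2,[0,0,0.1],0],[-0.2,[0,0,0.1],0]]' | egrep 'eef|wrist'; python3 -m creep '[[-0.2,[0,0,0],0],[0.5,[0,0,0],0],[0.7,[0,0,0],0],[1,[0,0,0],0],[1,[0,0,0],0],[1,[0,0,-1],0],[1,[0,0,-3],0],[1,[0,0,-6],0],[1,[0,0,-10],0],[1,[0,0,-14],0],[1,[0,0,-18],0],[1,[0,0,-18],0]]' 5; python3 -m creep '[[1,[-2,-4,0],0],[1,[-4,-8,0],0],[1,[-6,-12,0],0],[1,[-8,-16,0],0],[1,[-10,-20,0],0],[1,[-11,-24,0],0],[1,[-11,-26,0],0],[1,[-11,-26,0],0]]'; python3 -c "
from h import *
a=manip.camera('scene')[:,:,::-1];b=manip.camera('top')[:,:,::-1]
cv2.imwrite('pics/s6.png',np.hstack([cv2.resize(a[120:300,300:480],(400,400)),cv2.resize(b[150:330,330:510],(400,400))]))"
```

```text
eef_pos: [508.3, -299.9, 135.6]
eef_rot: [3.141, -0.001, 0.367]
wrist_force: [-1.2, 1.4, 5.6]
clock: 25.15
eef_pos: [508.9, -300.3, 321.5]
eef_rot: [3.134, -0.006, 0.367]
wrist_force: [0.2, 0.1, 0.2]
finger_gap: 94.0
finger_force: 0.0
clock: 25.95
eef_pos: [311.3, -95.2, 315.5]
eef_rot: [3.14, -0.002, 0.368]
wrist_force: [0.2, 0.1, 0.2]
finger_gap: 94.1
finger_force: 0.0
```

View pics/s6.png

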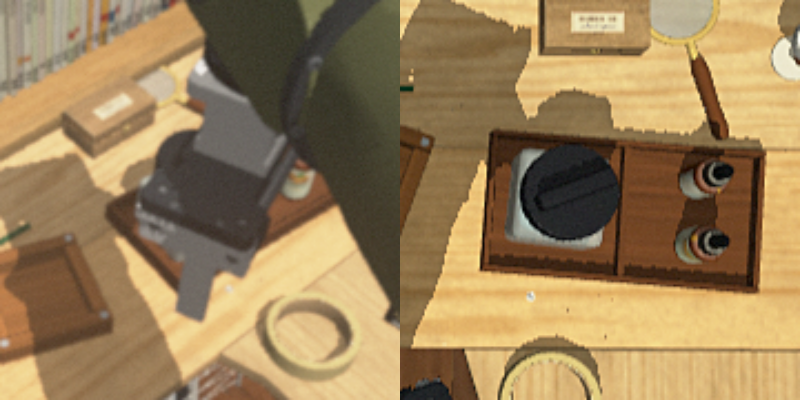

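The top view shows the closed jar upright in the empty bay, with the lid at about (570,190), both bottles standing in the other bay, and the gripper clear. Handing in.

```bash
python3 -m creep '[[1,[0,0,0],0],[1,[0,0,0],0]]' | grep clock; python3 -c "
from cell import manip;print(manip.sign_off())"
```

```text
clock: 26.25
the job is handed in; nothing more can be done
None
```

The lid is screwed to its stop and the closed jar stands upright in the tray's empty bay, released and handed in at 26.3 s; the sign-off gave no verdict, so I don't know whether it passed.

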